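# Put returned bearing-store parts away in their stock bins

## Task

Put the four loose parts on the bench back into stock: lay each one in the clear front part of the yellow bin that already holds parts of the same kind and size, wholly inside, flat on the bin's floor and the same way up as the stock, with the pillow block's foot lined up with those behind it. Set each part down, do not drop or throw it, and leave the tin and the scanner where they are.

Things in the scene. Friction and masses are not known exactly. Their poses are not given: they have to be found in the camera images.
- large_bearing: the larger loose steel ball bearing, a ring lying flat: 52 mm outside diameter, 25 mm bore, 15 mm high, about 0.13 kg. Origin: centre of its underside; z up along its axis.
- small_bearing: the smaller loose steel ball bearing, a ring lying flat: 35 mm outside diameter, 17 mm bore, 10 mm high, about 0.04 kg. Origin: centre of its underside; z up along its axis.
- sprocket: loose dark steel chain sprocket lying on its toothed plate, hub upward: plate 68 mm over its 15 teeth and 7 mm thick, hub 42 mm in diameter from z = 7 to its top at z = 28 mm, 18 mm bore, about 0.3 kg. Origin: centre of its underside; z up along its axis.
- pillow_block: Loose grey pillow-block bearing standing on its foot: foot 86 (y) x 24 (x) x 9 mm high; round housing above it 46 mm across (y), 20 thick (x), centre 27 and top 50 mm up, with a steel inner ring 24 mm long (x), 24 in diameter, through it; about 0.25 kg. Origin: centre of the foot's underside; z up, x along the bore, y along the foot.
- bin_large_bearings: Fixed yellow hopper bin, open on top, with three of the larger (52 mm) bearings at its back, up to 33 mm high. 187 mm deep (x), 137 wide (y), walls 4, floor 3. Origin: centre of its underside; x from the 34 mm high front lip (robot side) to the 70 mm back wall; the sides rise from 34 to 70 mm between x = -81 and -7. Clear floor: x = -89 to 31 mm, y = -64 to 64.
- bin_small_bearings: Fixed yellow hopper bin, open on top, with seven of the smaller (35 mm) bearings at its back, up to 23 mm high. 187 mm deep (x), 137 wide (y), walls 4, floor 3. Origin: centre of its underside; x from the 34 mm high front lip (robot side) to the 70 mm back wall; the sides rise from 34 to 70 mm between x = -81 and -7. Clear floor: x = -89 to 11 mm, y = -64 to 64.
- bin_sprockets: Fixed yellow hopper bin, open on top, with two stacked sprockets at its back, up to 59 mm high. 187 mm deep (x), 137 wide (y), walls 4, floor 3. Origin: centre of its underside; x from the 34 mm high front lip (robot side) to the 70 mm back wall; the sides rise from 34 to 70 mm between x = -81 and -7. Clear floor: x = -89 to 18 mm, y = -64 to 64.
- bin_pillow_blocks: Fixed yellow hopper bin, open on top, with three pillow blocks in rows, feet along the bin's y, at its back, up to 53 mm high. 187 mm deep (x), 137 wide (y), walls 4, floor 3. Origin: centre of its underside; x from the 34 mm high front lip (robot side) to the 70 mm back wall; the sides rise from 34 to 70 mm between x = -81 and -7. Clear floor: x = -89 to 8 mm, y = -64 to 64.
- grease_tin: bystander: closed metal tin with a black lid, 77 mm in diameter, 74 mm high, 0.45 kg, standing beside the parts. Origin: centre of its underside. To be left alone.
- scanner: bystander: grey and black hand-held scanner lying on its side, about 110 mm by 150 mm and 50 mm high, 0.28 kg. Origin: on the bench below about its middle. To be left alone.
Things that resemble listed ones, but are neither listed nor needed, are in the scene too. Leave any green look-alike of the bin_large_bearings alone.

How it is judged:
At the end, for the whole second after the job is handed in: Each part rests in its own kind's bin, in the clear part between lip, sides and stock: underside on the bin floor (within 4 mm), upright within 0.12 rad; the pillow block's foot within 0.30 rad of the bin's y axis; tin and scanner within 20 mm of their starts (x of large_bearing in the frame of bin_large_bearings between -0.066 and 0.008 m and y of large_bearing in the frame of bin_large_bearings between -0.04 and 0.04 m and z of large_bearing in the frame of bin_large_bearings between -0.001 and 0.007 m and angle between each of large_bearing, small_bearing, sprocket, pillow_block's own z axis and vertical below 0.12 rad and linear speed of each of large_bearing, small_bearing, sprocket, pillow_block below 0.02 m/s and x of small_bearing in the frame of bin_small_bearings between -0.074 and -0.003 m and y of small_bearing in the frame of bin_small_bearings between -0.049 and 0.049 m and z of small_bearing in the frame of bin_small_bearings between -0.001 and 0.007 m and x of sprocket in the frame of bin_sprockets between -0.058 and -0.01 m and y of sprocket in the frame of bin_sprockets between -0.033 and 0.033 m and z of sprocket in the frame of bin_sprockets between -0.001 and 0.007 m and x of pillow_block in the frame of bin_pillow_blocks between -0.079 and -0.002 m and y of pillow_block in the frame of bin_pillow_blocks between -0.024 and 0.024 m and z of pillow_block in the frame of bin_pillow_blocks between -0.001 and 0.007 m and angle between the y axis of pillow_block and the y axis of bin_pillow_blocks, either way round below 0.3 rad and distance of each of grease_tin, scanner from where it was at the start of the episode below 0.02 m); the robot touches nothing.
It fails at once if a part is dropped, thrown or knocked flying: it moves faster than 0.7 m/s while the fingers do not touch it ((linear speed of large_bearing above 0.7 m/s and contact force between the fingers and large_bearing below 0.1 N) or (linear speed of small_bearing above 0.7 m/s and contact force between the fingers and small_bearing below 0.1 N) or (linear speed of sprocket above 0.7 m/s and contact force between the fingers and sprocket below 0.1 N) or (linear speed of pillow_block above 0.7 m/s and contact force between the fingers and pillow_block below 0.1 N)).
It fails at once if the tin or the scanner is moved by more than 20 mm (distance of any of grease_tin, scanner from where it was at the start of the episode above 0.02 m).
It also fails if it takes over 99 s, if anything falls off the work surface, if the arm or the gripper's body presses on something with over 40 N, if the wrist force passes 120 N, or if a joint passes its speed limit or range.

## Robot

A 6-joint arm with a two-finger parallel gripper is mounted at the origin on the work surface. World frame = base frame: x ahead of the robot, y to its left, z up, the work surface at z = 0. Lengths are in m, angles in rad, forces in N, time in s.
With the tool pointing down it reaches from about 0.325 to 1 m from the base axis. Payload 5.1 kg.
Tool frame: the origin (TCP) lies at the very end of the fingers, on their centre line; the grasp point (between the pads) lies 19 mm behind it; z points along the fingers, x is the direction in which the jaws open and shut, and the axes are right-handed (so a half turn about z gives the same grasp; the last joint's range is limited). The gripper opens to 85 mm and grips with 20 to 120 N. Pads are 22 mm wide; open, the fingers measure 114 mm over their backs; the gripper's body (76 mm by 85 mm) begins 54 mm behind the grasp point. The pads swing forward as they close: fully open they stand 13 mm farther back than shut.
Start: joints at [-1.391, 0.124, 1.65, -0, 1.367, -0.083], TCP at [0.169, -0.628, 0.231] pointing down, gripper open.
Joint ranges: [-2.61, 2.61], [-1.02, 2.33], [0.03, 2.71], [-1.35, 4.49], [0.32, 2.68], [-2.91, 2.91]. Speed limits (rad/s): [2.57, 2.57, 3.14, 3.14, 3.14, 3.14].

## Interface

Orientations are given as a rotation vector (axis times angle).
In Python, from plant import robot gives the robot as it stands.
- The arm moves only by the tool apply_moves, never from a script. Its argument "commands" is text: rows parted by semicolons, each of 5 numbers parted by spaces: the finger opening in cm, from 0 to 8.54, then the shift along the tool's x, y, z in cm, then the turn about the tool's z in rad. In form: hand tx ty tz roll; .... A call has 1 to 20 rows; each row shifts and turns the commanded pose from where the row before left it, along the tool's axes as they then stand; what a row does not reach is not made up. A row lasts 1/12 s, in which the tool goes at most 41.7 mm and 7.16 degrees, less where a joint would pass 70% of its speed; a pose out of reach is approached as far as the arm can. A call with a gripper value outside its range is refused whole. The fingers move at their own pace and stop on an object; "force" is the grip in N (left out, the last holds). Time passes only in rows, so rows that do not move let the fingers close. It gives the time, the measured TCP pose, the force and the opening at its end, in the units of the state.
- robot.observe(): the state, without advancing time (a new reading comes with each control period).
- robot.grab_frame(name): name is "side" or "top"; returns a dict with "img" (384x512x3 uint8, red, green, blue), "intrinsics" (3x3 intrinsics, pixels), "R" (3x3) and "t" (3): a world point X has camera coordinates R X + t. Camera axes: x right, y down, z forward; pixel columns grow to the right and rows downward; lengths in m; the calibration is good to about 2 mm. A picture is of the moment at which its call begins. There is no depth.
- robot.finish_job(): hands the job in, once; it reports no verdict.
Trained networks look in a picture, given as the dict that the camera call returned (one of the last four; its "shot" number tells which), for a name from the list of things; names that differ only in an ending like _2 or _b are one class to them, and where a whole thing is asked for, a point or a joint stands for the part that bears it (a point fixed in the world has none). Each returns a list of dicts, best first, with "score" (0 to 1); they miss things now and then, are a little off and sometimes report something else, mostly with a low value. They report only what shows in the picture. A call takes as long as a camera call. They do not tell look-alikes from the thing itself.
- robot.trace(target, picture): "pixels" (384x512 bool, what is visible of it) and "box" ([left, top, right, bottom] in pixels, round what is visible of it).
- robot.spot_point(target, picture): "location" ([column, row] in pixels: a listed point, or the origin of a listed thing).
The state is a dict: "t": time; "joints": joint angles; "joint_vel": joint speeds; "effort": joint torques, N m; "tool_pos": TCP position; "tool_rot": TCP orientation; "ft_force": force on the tool from outside, world axes, zero at the start; "ft_torque": the same for the moment, N m; "gripper_width": opening from 0.0 (shut) to 1.0 (fully open).
Only numpy, scipy, OpenCV 4.12 (cv2) and the standard library are available. Lean on these libraries where they do the work, as an engineer would, in place of code of your own. Each camera call takes 0.05 s, during which the arm holds its last target.

## Working session

There is one attempt and no reset: what is moved stays moved. The work goes in short steps, Python scripts to look and compute and a tool call to move; the robot and the scene stay as the last step left them, time stands still between calls to the robot, and variables do not carry over. Pictures are saved under pics/ and viewed, and the job is handed in when it is done.

Besides the shell and the picture viewer there is one more tool, called by a JSON object that holds its "fn" and its "kwargs", one argument or row to a line. apply_moves: Moves the arm, as the interface text tells. Its arguments: {"type":"object","properties":{"commands":{"type":"string"},"force":{"type":"number"}},"required":["commands"]}

```bash
mkdir -p pics; ls
python3 - <<'E'
from plant import robot
import cv2,numpy as np,pickle
print(robot.observe())
for n in ("side","top"):
    f=robot.grab_frame(n)
    cv2.imwrite(f"pics/{n}0.png",cv2.resize(f["img"][:,:,::-1],(768,576)))
    print(n,f["intrinsics"],f["R"],f["t"])
    for o in "large_bearing small_bearing sprocket pillow_block bin_large_bearings bin_small_bearings bin_sprockets bin_pillow_blocks grease_tin scanner".split():
        print(o,[(np.round(d["location"],1).tolist(),round(d["score"],2)) for d in robot.spot_point(o,f)],[(np.round(d["box"]).tolist(),round(d["score"],2)) for d in robot.trace(o,f)])
    pickle.dump(f,open(f"{n}0.pkl","wb"))
E
```

```text
pics
{'t': 0.0, 'joints': array([-1.39059836e+00,  1.24470053e-01,  1.65167857e+00, -7.58260141e-06,
        1.36750126e+00, -8.25589196e-02]), 'joint_vel': array([-2.76068392e-04,  7.39750357e-04,  5.40045127e-05,  1.39416329e-03,
        2.68958759e-03, -1.39543151e-04]), 'effort': array([-1.95037894e-03, -4.23617649e+01, -3.65451121e+01, -2.33059609e-04,
        7.10672321e-03, -5.96967297e-06]), 'tool_pos': array([ 0.16871883, -0.62708571,  0.230073  ]), 'tool_rot': array([-2.49221666e+00,  1.91044709e+00,  2.40057846e-03]), 'ft_force': array([-0.12109646,  0.39956263, -0.36669115]), 'ft_torque': array([0.01424708, 0.00517495, 0.00672912]), 'gripper_width': 1.0030047464144003}
side [[431.70386588   0.         258.73948238]
 [  0.         431.70386588 185.8960975 ]
 [  0.           0.           1.        ]] [[-0.74180943 -0.6706086   0.00169834]
 [-0.47847654  0.5275002  -0.70199981]
 [ 0.46987123 -0.52156269 -0.7121751 ]] [0.3204054  0.25586927 0.98701064]
large_bearing [([314.0, 159.6], 0.65)] [([307.0, 153.0, 323.0, 172.0], 0.73)]
small_bearing [([195.0, 251.8], 0.5)] [([187.0,
[... 1346 characters left out ...]
0, 202.0, 348.0, 222.0], 0.57)]
pillow_block [([223.1, 193.6], 0.82)] [([207.0, 188.0, 234.0, 204.0], 0.56), ([376.0, 199.0, 445.0, 236.0], 0.21)]
bin_large_bearings [([229.8, 122.8], 0.75), ([155.3, 283.9], 0.66), ([220.4, 196.4], 0.45)] [([195.0, 77.0, 255.0, 156.0], 0.87), ([120.0, 244.0, 186.0, 330.0], 0.56)]
bin_small_bearings [([347.5, 111.7], 0.81)] [([319.0, 71.0, 380.0, 155.0], 0.78)]
bin_sprockets [([278.6, 192.1], 0.47)] [([260.0, 88.0, 317.0, 164.0], 0.95)]
bin_pillow_blocks [([165.3, 125.5], 0.84)] [([135.0, 84.0, 190.0, 161.0], 0.65)]
grease_tin [] [([79.0, 200.0, 120.0, 232.0], 0.6)]
scanner [([406.5, 210.2], 0.78), ([337.9, 212.8], 0.6)] [([378.0, 198.0, 443.0, 238.0], 0.58)]
```

View pics/top0.png

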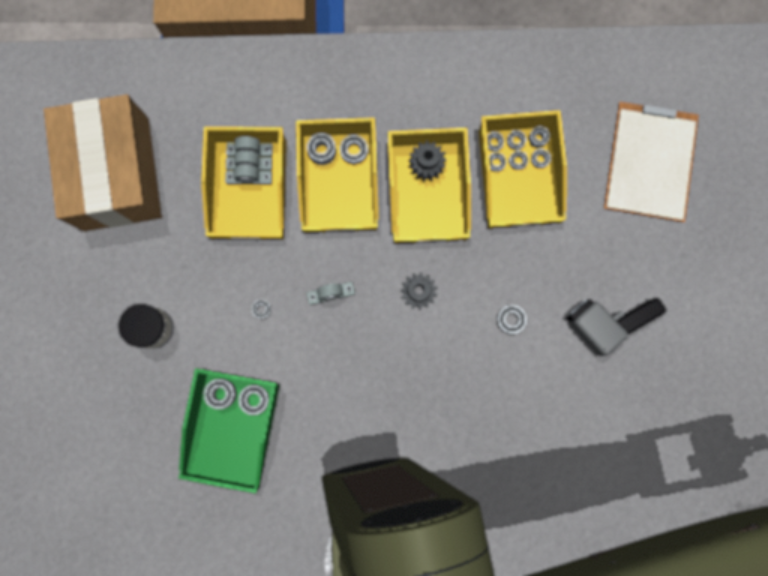

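View pics/side0.png

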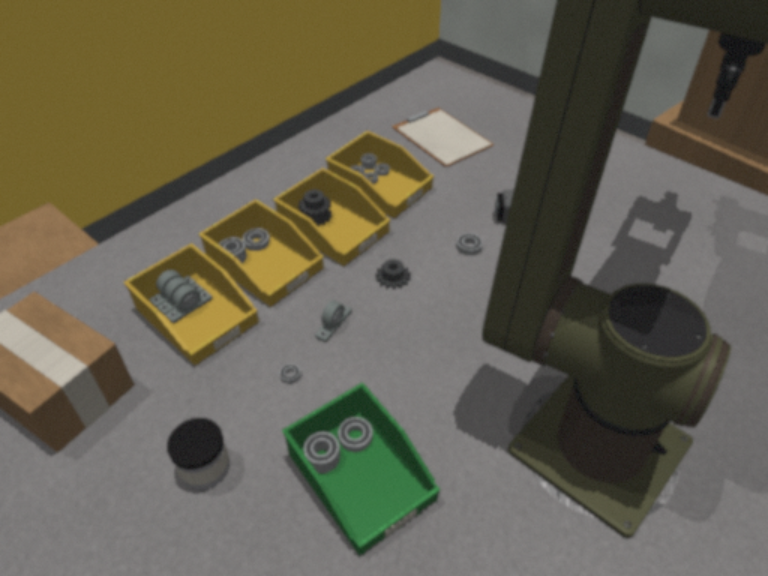

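The top view shows the bins left to right: pillow (245,183), large (338,175), sprocket (430,185) and small (525,168). The loose parts are the small bearing (261,310), pillow block (330,292), sprocket (419,290) and large bearing (512,319). The green bin is the look-alike. Next I fit the bin poses from their silhouettes and the part poses from zoomed crops.

```bash
cat > h.py <<'E'
import numpy as np,cv2,pickle
from scipy.optimize import minimize
def proj(f,X):
    c=np.atleast_2d(X)@f["R"].T+f["t"]; p=c@f["intrinsics"].T; return p[:,:2]/p[:,2:]
def ray(f,px,z):
    d=f["R"].T@np.linalg.inv(f["intrinsics"])@[px[0],px[1],1]; o=-f["R"].T@f["t"]
    return o+d*(z-o[2])/d[2]
P=[(-.0935,0),(-.0935,.034),(-.081,.034),(-.007,.07),(.0935,.07),(.0935,0)]
BIN=np.array([(x,s*.0685,z) for x,z in P for s in(-1,1)])
def place(M,x,y,a):
    c,s=np.cos(a),np.sin(a); return M@np.array([[c,-s,0],[s,c,0],[0,0,1]]).T+[x,y,0]
def hullmask(f,X,S=4):
    p=proj(f,X); m=np.zeros((384*S,512*S),np.uint8)
    h=cv2.convexHull(((p+.5)*S-.5).astype(np.float32)).round().astype(np.int32)
    cv2.fillConvexPoly(m,h,1); return m
E
python3 - <<'E'
from h import *
T=pickle.load(open("top0.pkl","rb"));S=pickle.load(open("side0.pkl","rb"))
seeds={"pillow":(245,183),"large":(338,175),"sprocket":(430,185),"small":(525,168)}
def ymask(f):
    hsv=cv2.cvtColor(f["img"],cv2.COLOR_RGB2HSV); m=cv2.inRange(hsv,(18,120,60),(34,255,255))
    return m
res={}
for n,s in seeds.items():
    c=ray(T,np.array(s)/1.5,0.03)
    def prep(f):
        m=ymask(f); q=proj(f,[[c[0],c[1],.01]])[0]
        k,l,_,_=cv2.connectedComponentsWithStats(m)
        # component with nearest big
        h=hullmask(f,place(BIN,c[0],c[1],0),1)
        ids=np.bincount(l[(h>0)&(l>0)]); i=ids.argmax()
        comp=(l==i).astype(np.uint8); cn,_=cv2.findContours(comp,0,2); cn=max(cn,key=cv2.contourArea)
        hh=np.zeros_like(comp);cv2.fillPoly(hh,[cn],1)
        return cv2.resize(hh,None,fx=4,fy=4,interpolation=cv2.INTER_NEAREST)
    for fs in ((T,),(S,),(T,S)):
        M=[prep(f) for f in fs]
        cost=lambda v:sum((hullmask(f,place(BIN,v[0],v[1],v[2]))!=m).mean()*1e4 for f,m in zip(fs,M))
        b=None
        for a in(-.1,0,.1):
            r=minimize(cost,[c[0],c[1],a],method="Nelder-Mead",options=dict(initial_simplex=np.array([c[0],c[1],a])+np.array([[0,0,0],[.02,0,0],[0,.02,0],[0,0,.1]]),xatol=1e-4))
            if b is None or r.fun<b.fun:b=r
        print(n,len(fs),np.round(b.x,4),round(b.fun,2),[m.sum()//16 for m in M])
for n,(u,v) in {"sb":(261,310),"pb":(330,292),"sp":(419,290),"lb":(512,319)}.items():
    u=int(u/1.5);v=int(v/1.5); print(n,"top crop origin",u-20,v-20, ray(T,(u,v),0.01))
crop=[T["img"][int(v/1.5)-20:int(v/1.5)+20,int(u/1.5)-20:int(u/1.5)+20] for u,v in((261,310),(330,292),(419,290),(512,319))]
crs=[S["img"][int(v/1.5)-20:int(v/1.5)+20,int(u/1.5)-20:int(u/1.5)+20] for u,v in((290,374),(333,320),(393,273),(469,244))]
im=np.vstack([np.hstack(crop),np.hstack(crs)])
cv2.imwrite("pics/c.png",cv2.resize(im[:,:,::-1],None,fx=5,fy=5,interpolation=cv2.INTER_CUBIC))
E
```

```text
pillow 1 [ 0.6747  0.2528 -0.0213] 4.3 [np.uint64(3962)]
pillow 1 [ 0.6767  0.2476 -0.0376] 425.49 [np.uint64(12017)]
pillow 2 [ 0.6749  0.2502 -0.0331] 437.09 [np.uint64(3962), np.uint64(12017)]
large 1 [0.6854 0.0819 0.0165] 4.81 [np.uint64(3856)]
large 1 [0.6865 0.0787 0.0377] 452.53 [np.uint64(12017)]
large 2 [0.6858 0.0813 0.0223] 460.16 [np.uint64(3856), np.uint64(12017)]
sprocket 1 [ 0.6619 -0.0824  0.0252] 5.93 [np.uint64(3915)]
sprocket 1 [ 0.6655 -0.0863  0.0662] 470.88 [np.uint64(12017)]
sprocket 2 [ 0.6621 -0.0829  0.0419] 478.75 [np.uint64(3915), np.uint64(12017)]
small 1 [ 0.6878 -0.2545  0.0511] 4.85 [np.uint64(4014)]
small 1 [ 0.6639 -0.0861  0.0682] 470.97 [np.uint64(12017)]
small 2 [ 0.6883 -0.2541  0.0552] 497.65 [np.uint64(4014), np.uint64(12017)]
sb top crop origin 154 186 [0.44684848 0.22521556 0.01      ]
pb top crop origin 200 174 [0.47693537 0.0998695  0.01      ]
sp top crop origin 259 173 [ 0.47611429 -0.06058621  0.01      ]
lb top crop origin 321 192 [ 0.4206785  -0.22636853  0.01      ]
```

View pics/c.png

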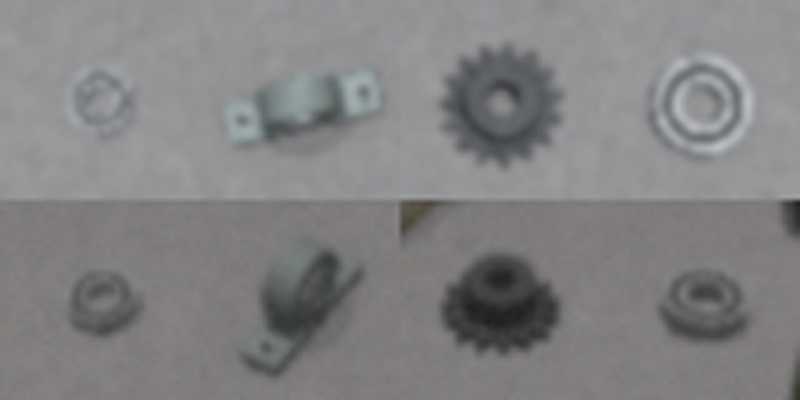

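The crops show rings, sprocket and pillow block clearly. The foot holes in the top crop are at (241,120) and (363,93). Next I work out the part poses and check them with overlays in both views.

```bash
cat >> h.py <<'E'
from scipy.spatial.transform import Rotation as Ro
BINS=dict(pillow=(.6747,.2528,-.0213),large=(.6854,.0819,.0165),sprocket=(.6619,-.0824,.0252),small=(.6878,-.2545,.0511))
def binpt(n,x,y=0):
    b=BINS[n];c,s=np.cos(b[2]),np.sin(b[2]);return np.array([b[0]+c*x-s*y,b[1]+s*x+c*y])
def delta(st,tx,ty,tz=None,psi=None):
    R=Ro.from_rotvec(st["tool_rot"]).as_matrix();p=st["tool_pos"]
    cur=np.arctan2(R[1,0],R[0,0])
    d=R.T@np.array([tx-p[0],ty-p[1],0]);
    out=dict(pos=np.round(p*100,2),psi=round(cur,4),tilt=round(float(np.arccos(-R[2,2])),4),dxy_cm=np.round(d[:2]*100,2))
    if tz is not None: out["dz_cm"]=round((p[2]-tz)*100,2)
    if psi is not None: out["roll"]=round((cur-psi+np.pi/2)%np.pi-np.pi/2,4)
    return out
E
python3 - <<'E'
from h import *
from plant import robot
T=pickle.load(open("top0.pkl","rb"));S=pickle.load(open("side0.pkl","rb"))
c=lambda u,v,o:((u+.5)/5-.5+o[0],(v+.5)/5-.5+o[1])
sb=ray(T,c(101,102,(154,186)),.01);lb=ray(T,c(302+0-200+0,104,(321,192)),.015)
sp=ray(T,c(102,104,(259,173)),.007)
h1=ray(T,c(41,120,(200,174)),.009);h2=ray(T,c(163,93,(200,174)),.009);pb=(h1+h2)/2;d=h1-h2;yaw=np.arctan2(d[1],d[0])-np.pi/2
print(sb,lb,sp,pb,yaw,np.linalg.norm(d))
t=np.linspace(0,2*np.pi,40)
ring=lambda r,z:np.c_[r*np.cos(t),r*np.sin(t),z+0*t]
models=[(sb,0,[ring(.0175,0),ring(.0175,.01),ring(.0085,.01)]),(pb,yaw,[np.array([(sx*.012,sy*.043,z) for sx,sy in((-1,-1),(1,-1),(1,1),(-1,1),(-1,-1))]) for z in(0,.009)]+[np.c_[x+0*t,.023*np.cos(t),.027+.023*np.sin(t)] for x in(-.01,.01)]),
(sp,0,[ring(.034,0),ring(.034,.007),ring(.021,.028)]),(lb,0,[ring(.026,0),ring(.026,.015),ring(.0125,.015)])]
rows=[]
for f in(T,S):
    r=[]
    for o,a,ms in models:
        q=proj(f,[o])[0].astype(int)-20
        im=cv2.resize(f["img"][q[1]:q[1]+40,q[0]:q[0]+40,::-1],None,fx=5,fy=5,interpolation=cv2.INTER_CUBIC).copy()
        for m in ms:
            p=(proj(f,place(m,o[0],o[1],a))-q+.5)*5-.5
            cv2.polylines(im,[p.round().astype(np.int32)],False,(0,0,255),1)
        r.append(im)
    rows.append(np.hstack(r))
cv2.imwrite("pics/ov.png",np.vstack(rows))
st=robot.observe();print(delta(st,sb[0],sb[1],0,0))
E
```

```text
[0.44686039 0.22575957 0.01      ] [ 0.41915074 -0.22545259  0.015     ] [ 0.4754159  -0.06068649  0.007     ] [0.47460116 0.0999662  0.009     ] 0.19771758900410297 0.06795615124239954
{'pos': array([ 16.88, -62.77,  23.13]), 'psi': np.float64(-1.308), 'tilt': 0.0, 'dxy_cm': array([-75.19, -49.02]), 'dz_cm': np.float64(23.13), 'roll': np.float64(-1.308)}
```

View pics/ov.png

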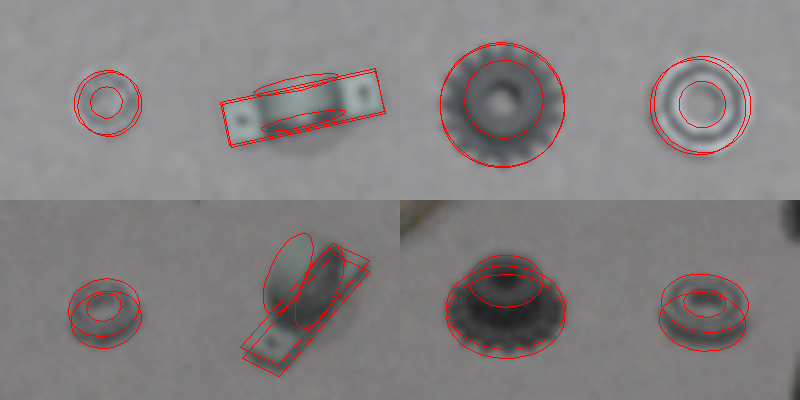

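Overlays agree in both views within about 1–2 mm. I start with the large bearing.

```bash
cat >> h.py <<'E'
SB=(.4469,.2258);LB=(.4192,-.2255);SP=(.4754,-.0607);PB=(.4746,.1000)
E
python3 -c "
from h import *
from plant import robot
print(delta(robot.observe(),*LB,.0,None))"
```

```text
{'pos': array([ 16.88, -62.77,  23.13]), 'psi': np.float64(-1.308), 'tilt': 0.0, 'dxy_cm': array([-32.33, -34.63]), 'dz_cm': np.float64(23.13)}
```

{"fn": "apply_moves", "kwargs": {
  "commands": "6.3 -1.0 -1.1 0.4 0;6.3 -1.9 -2.04 0.7 0;6.3 -1.9 -2.04 0.7 0;6.3 -1.9 -2.04 0.7 0;6.3 -1.9 -2.04 0.7 0;6.3 -1.9 -2.04 0.7 0;6.3 -1.9 -2.04 0.7 0;6.3 -1.9 -2.04 0.7 0;6.3 -1.9 -2.04 0.7 0;6.3 -1.9 -2.04 0.7 0;6.3 -1.9 -2.04 0.7 0;6.3 -1.9 -2.04 0.7 0;6.3 -1.9 -2.04 0.7 0;6.3 -1.9 -2.04 0.7 0;6.3 -1.9 -2.04 0.7 0;6.3 -1.9 -2.04 0.7 0;6.3 -1.9 -2.04 0.7 0;6.3 -0.93 -0.89 0.4 0;6.3 0 0 0 0;6.3 0 0 0 0",
  "force": 40
}}

```text
t: 3.77
tool_pos: [0.4193, -0.2251, 0.1112]
tool_rot: [2.495, -1.909, -0.0]
ft_force: [0.1, -0.0, 0.5]
gripper_width: 0.736
```

```bash
python3 -c "
from h import *
from plant import robot
s=robot.observe();print(delta(s,*LB,.0,None),s['gripper_width'],s['ft_force'])
for n in ('top','side'):
    f=robot.grab_frame(n);q=proj(f,[[*LB,0.02]])[0].astype(int);q=np.maximum(q-60,0)
    cv2.imwrite('pics/a_%s.png'%n,cv2.resize(f['img'][q[1]:q[1]+120,q[0]:q[0]+120,::-1],(560,560),interpolation=cv2.INTER_CUBIC))
"
```

```text
{'pos': array([ 41.93, -22.51,  11.12]), 'psi': np.float64(-1.3061), 'tilt': 0.0005, 'dxy_cm': array([0.03, 0.02]), 'dz_cm': np.float64(11.12)} 0.7363697225070482 [ 0.05430522 -0.0393803   0.45342607]
```

View pics/a_side.png

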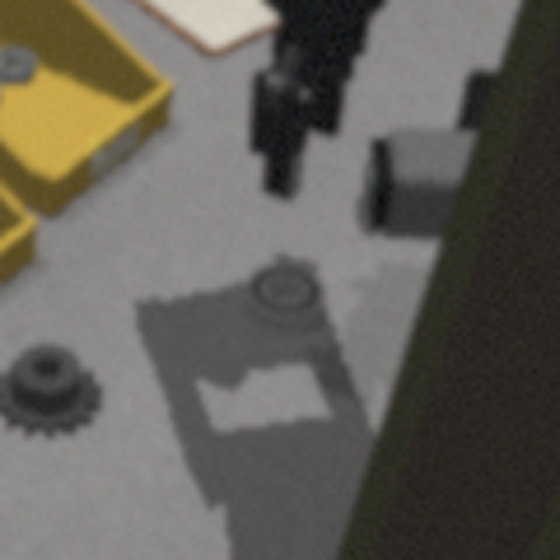

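View pics/a_top.png

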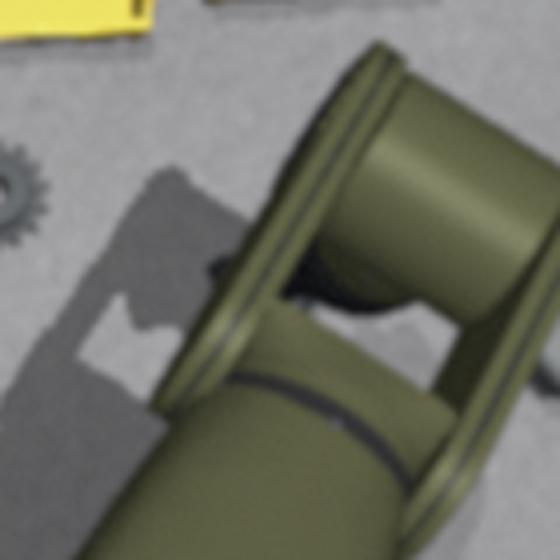

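The fingers stand over the large bearing, beside the scanner with room to spare. I descend and grip.

{"fn": "apply_moves", "kwargs": {
  "commands": "6.3 0.03 0 1.2 0;6.3 0 0 2 0;6.3 0 0 2 0;6.3 0 0 2 0;6.3 0 0 1.5 0;6.3 0 0 1 0;6.3 0 0 0.8 0;6.3 0 0 0.5 0;6.3 0 0 0 0;5.0 0 0 0 0;4.5 0 0 0 0;4.5 0 0 0 0;4.5 0 0 0 0;4.5 0 0 0 0;4.5 0 0 0 0"
}}

```text
t: 5.12
tool_pos: [0.42, -0.2263, 0.0022]
tool_rot: [-2.493, 1.911, -0.003]
ft_force: [-0.1, -0.9, 3.0]
gripper_width: 0.589
```

{"fn": "apply_moves", "kwargs": {
  "commands": "4.5 0 0 -0.3 0;4.5 0 0 -0.8 0;4.5 0 0 -1.5 0;4.5 0 0 -2 0;4.5 0 0 -2 0;4.5 0 0 -2 0;4.5 0 0 -2 0;4.5 0 0 -1.5 0;4.5 0 0 -0.5 0;4.5 0 0 0 0"
}}

```text
t: 5.95
tool_pos: [0.42, -0.2262, 0.129]
tool_rot: [-2.493, 1.911, -0.005]
ft_force: [0.6, -0.4, -1.6]
gripper_width: 0.588
```

```bash
python3 -c "
from h import *
from plant import robot
s=robot.observe();print(delta(s,*binpt('large',-.03),.005,None),s['gripper_width'],s['ft_force'])
for n in ('side',):
    f=robot.grab_frame(n);q=proj(f,[[*LB,0.08]])[0].astype(int);q=np.maximum(q-60,0)
    cv2.imwrite('pics/b_%s.png'%n,cv2.resize(f['img'][q[1]:q[1]+120,q[0]:q[0]+120,::-1],(560,560),interpolation=cv2.INTER_CUBIC))
"
```

```text
{'pos': array([ 42.  , -22.62,  12.9 ]), 'psi': np.float64(-1.3079), 'tilt': 0.0031, 'dxy_cm': array([-23.59, -30.72]), 'dz_cm': np.float64(12.4)} 0.5881091338833953 [ 0.59282534 -0.37255524 -1.55109221]
```

View pics/b_side.png

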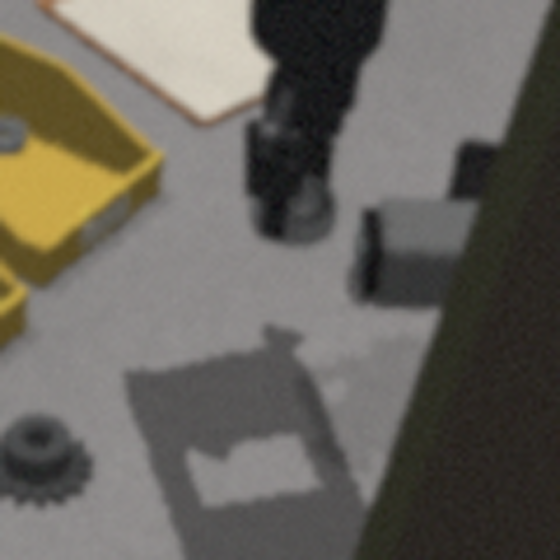

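{"fn": "apply_moves", "kwargs": {
  "commands": "4.5 -0.8 -1.0 0 0;4.5 -1.6 -2.1 0 0;4.5 -1.6 -2.1 0 0;4.5 -1.6 -2.1 0 0;4.5 -1.6 -2.1 0 0;4.5 -1.6 -2.1 0 0;4.5 -1.6 -2.1 0 0;4.5 -1.6 -2.1 0 0;4.5 -1.6 -2.1 0 0;4.5 -1.6 -2.1 0 0;4.5 -1.6 -2.1 0 0;4.5 -1.6 -2.1 0 0;4.5 -1.6 -2.1 0 0;4.5 -1.6 -2.1 0 0;4.5 -1.6 -2.0 0 0;4.5 -1.2 -1.4 0 0;4.5 -0.79 -1.02 0 0;4.5 0 0 0 0;4.5 0 0 0 0"
}}

```text
t: 7.58
tool_pos: [0.669, 0.1024, 0.1256]
tool_rot: [2.492, -1.909, -0.003]
ft_force: [-0.2, -0.8, -1.2]
gripper_width: 0.588
```

```bash
python3 -c "
from h import *
from plant import robot
s=robot.observe();print(delta(s,*binpt('large',-.03),.005,None),s['gripper_width'],s['ft_force'])
for n in ('side',):
    f=robot.grab_frame(n);q=proj(f,[[*binpt('large',-.03),0.08]])[0].astype(int);q=np.maximum(q-60,0)
    cv2.imwrite('pics/c_%s.png'%n,cv2.resize(f['img'][q[1]:q[1]+120,q[0]:q[0]+120,::-1],(560,560),interpolation=cv2.INTER_CUBIC))
"
```

```text
{'pos': array([66.9 , 10.24, 12.56]), 'psi': np.float64(-1.3072), 'tilt': 0.003, 'dxy_cm': array([1.68, 1.86]), 'dz_cm': np.float64(12.06)} 0.5881181314490213 [-0.20970098 -0.84378487 -1.24703738]
```

View pics/c_side.png

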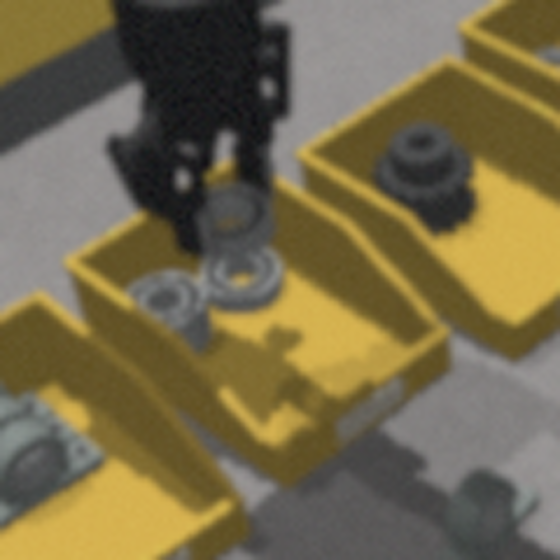

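I overshot by about 2.5 cm because I miscounted the rows. I'll correct that, then lower.

{"fn": "apply_moves", "kwargs": {
  "commands": "4.5 0.8 0.9 0 0;4.5 0.88 0.96 1 0;4.5 0 0 2 0;4.5 0 0 2 0;4.5 0 0 2 0;4.5 0 0 2 0;4.5 0 0 1.2 0;4.5 0 0 0.6 0;4.5 0 0 0.5 0;4.5 0 0 0.3 0;4.5 0 0 0 0;4.5 0 0 0 0"
}}

```text
t: 8.63
tool_pos: [0.657, 0.0814, 0.0124]
tool_rot: [-2.493, 1.911, -0.002]
ft_force: [-0.0, 0.1, -1.9]
gripper_width: 0.589
```

```bash
python3 -c "
from h import *
from plant import robot
s=robot.observe();print(delta(s,*binpt('large',-.03),.005,None),s['gripper_width'],s['ft_force'])
"
```

```text
{'pos': array([65.7 ,  8.14,  1.24]), 'psi': np.float64(-1.308), 'tilt': 0.0016, 'dxy_cm': array([-0.05,  0.15]), 'dz_cm': np.float64(0.74)} 0.5889127520960653 [-0.0339115   0.05034019 -1.92607827]
```

{"fn": "apply_moves", "kwargs": {
  "commands": "4.5 0 0.1 0.3 0;4.5 0 0 0.2 0;4.5 0 0 0.15 0;4.5 0 0 0.05 0;4.5 0 0 0 0;4.5 0 0 0 0"
}}

```text
t: 9.13
tool_pos: [0.6555, 0.0812, 0.0052]
tool_rot: [-2.493, 1.911, -0.0]
ft_force: [-4.4, -1.1, 4.8]
gripper_width: 0.586
```

It is touching the floor lightly (about 5 N), so I release and rise.

{"fn": "apply_moves", "kwargs": {
  "commands": "5.2 0 0 0 0;5.6 0 0 0 0;6.0 0 0 0 0;6.4 0 0 0 0;6.4 0 0 0 0;6.4 0 0 -0.6 0;6.4 0 0 -1.5 0;6.4 0 0 -2 0;6.4 0 0 -2 0;6.4 0 0 -2 0;6.4 0 0 -2 0;5.2 0 0 -1.5 0;5.2 0 0 -0.4 0;5.2 0 0 0 0"
}}

```text
t: 10.3
tool_pos: [0.6566, 0.081, 0.1271]
tool_rot: [-2.491, 1.91, -0.006]
ft_force: [-0.3, 0.3, -0.6]
gripper_width: 0.611
```

```bash
python3 -c "
from h import *
from plant import robot
s=robot.observe();print(delta(s,*SP,.009,None),s['gripper_width'],s['ft_force'])
for n in ('side',):
    f=robot.grab_frame(n);q=proj(f,[[*binpt('large',-.03),0.04]])[0].astype(int);q=np.maximum(q-60,0)
    cv2.imwrite('pics/d_%s.png'%n,cv2.resize(f['img'][q[1]:q[1]+120,q[0]:q[0]+120,::-1],(560,560),interpolation=cv2.INTER_CUBIC))
"
```

```text
{'pos': array([65.66,  8.1 , 12.71]), 'psi': np.float64(-1.3081), 'tilt': 0.0044, 'dxy_cm': array([ 8.98, 21.18]), 'dz_cm': np.float64(11.81)} 0.6114172010200419 [-0.29774191  0.27351797 -0.56650561]
```

View pics/d_side.png

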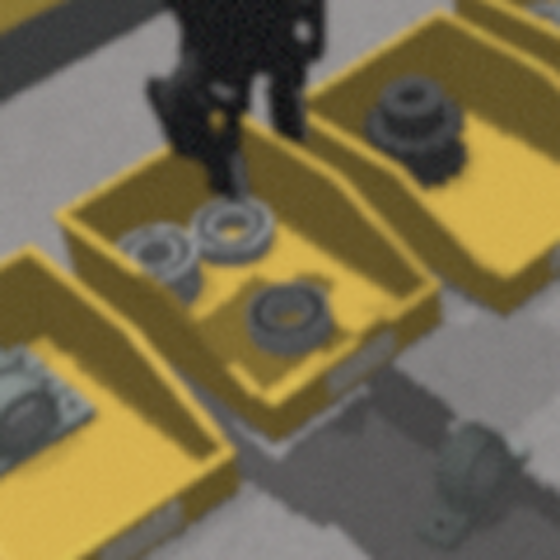

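The large bearing lies flat at about (290,315), clear of the stock. The sprocket is next.

{"fn": "apply_moves", "kwargs": {
  "commands": "5.2 0.45 1.0 0 0;5.2 0.9 2.1 0 0;5.2 0.9 2.1 0 0;5.2 0.9 2.1 0 0;5.2 0.9 2.1 0 0;5.2 0.9 2.1 0 0;5.2 0.9 2.1 0 0;5.2 0.9 2.1 0 0;5.2 0.9 2.1 0 0;5.2 0.9 2.1 0 0;5.2 0.43 1.28 0 0;5.2 0 0 0 0;5.2 0 0 3 0;5.2 0 0 3 0;5.2 0 0 1.5 0;5.2 0 0 0.5 0;5.2 0 0 0 0;5.2 0 0 0 0"
}}

```text
t: 11.85
tool_pos: [0.4743, -0.0605, 0.0444]
tool_rot: [2.494, -1.911, -0.0]
ft_force: [0.1, 0.6, 0.1]
gripper_width: 0.608
```

```bash
python3 -c "
from h import *
from plant import robot
s=robot.observe();print(delta(s,*SP,.009,None),s['gripper_width'],s['ft_force'])
for n in ('side',):
    f=robot.grab_frame(n);q=proj(f,[[*SP,0.04]])[0].astype(int);q=np.maximum(q-60,0)
    cv2.imwrite('pics/e_%s.png'%n,cv2.resize(f['img'][q[1]:q[1]+120,q[0]:q[0]+120,::-1],(560,560),interpolation=cv2.INTER_CUBIC))
"
```

```text
{'pos': array([47.43, -6.05,  4.44]), 'psi': np.float64(-1.3078), 'tilt': 0.0003, 'dxy_cm': array([ 0.05, -0.1 ]), 'dz_cm': np.float64(3.54)} 0.6081370737049675 [0.14481196 0.55749411 0.06096761]
```

View pics/e_side.png

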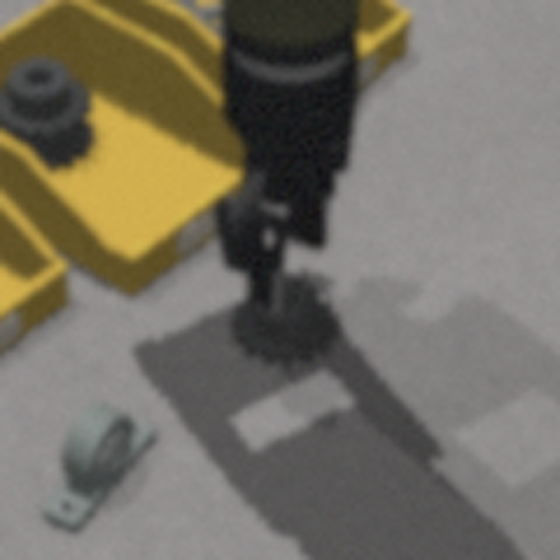

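{"fn": "apply_moves", "kwargs": {
  "commands": "5.2 0.05 -0.1 0.8 0;5.2 0 0 1 0;5.2 0 0 1 0;5.2 0 0 0.5 0;5.2 0 0 0.25 0;5.2 0 0 0 0;4.5 0 0 0 0;3.5 0 0 0 0;3.5 0 0 0 0;3.5 0 0 0 0;3.5 0 0 0 0;3.5 0 0 0 0",
  "force": 50
}}

```text
t: 12.9
tool_pos: [0.4755, -0.0609, 0.0092]
tool_rot: [-2.493, 1.911, -0.001]
ft_force: [0.2, 0.5, 0.9]
gripper_width: 0.472
```

```bash
python3 -c "
from h import *
from plant import robot
s=robot.observe();print(delta(s,*SP,.009,None),s['gripper_width'],s['ft_force'])
"
```

```text
{'pos': array([47.55, -6.09,  0.92]), 'psi': np.float64(-1.308), 'tilt': 0.0008, 'dxy_cm': array([-0.02,  0.01]), 'dz_cm': np.float64(0.02)} 0.4718517382152973 [0.21510767 0.51576021 0.88720897]
```

{"fn": "apply_moves", "kwargs": {
  "commands": "3.5 0 0 -0.3 0;3.5 0 0 -0.8 0;3.5 0 0 -1.5 0;3.5 0 0 -2 0;3.5 0 0 -2 0;3.5 0 0 -2 0;3.5 0 0 -2 0;3.5 0 0 -1.0 0;3.5 0 0 -0.4 0;3.5 0 0 0 0;3.5 0 0 0 0"
}}

```text
t: 13.82
tool_pos: [0.4745, -0.0607, 0.1278]
tool_rot: [2.493, -1.911, -0.002]
ft_force: [0.4, 0.4, -2.7]
gripper_width: 0.473
```

```bash
python3 -c "
from h import *
from plant import robot
s=robot.observe();print(delta(s,*binpt('sprocket',-.034),.0125,None),s['gripper_width'],s['ft_force'])
for n in ('side',):
    f=robot.grab_frame(n);q=proj(f,[[*SP,0.08]])[0].astype(int);q=np.maximum(q-60,0)
    cv2.imwrite('pics/f_%s.png'%n,cv2.resize(f['img'][q[1]:q[1]+120,q[0]:q[0]+120,::-1],(560,560),interpolation=cv2.INTER_CUBIC))
"
```

```text
{'pos': array([47.45, -6.07, 12.78]), 'psi': np.float64(-1.308), 'tilt': 0.0016, 'dxy_cm': array([  6.17, -14.23]), 'dz_cm': np.float64(11.53)} 0.47341567486269803 [ 0.40335923  0.42208285 -2.74167125]
```

View pics/f_side.png

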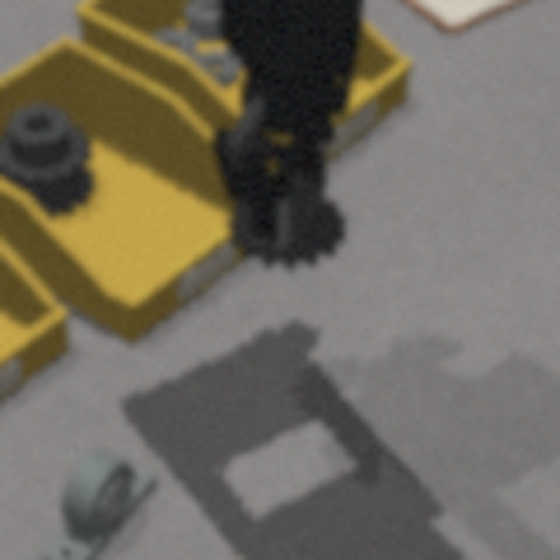

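{"fn": "apply_moves", "kwargs": {
  "commands": "3.5 0.4 -0.9 0 0;3.5 0.9 -2 0 0;3.5 0.9 -2 0 0;3.5 0.9 -2 0 0;3.5 0.9 -2 0 0;3.5 0.9 -2 0 0;3.5 0.9 -2 0 0;3.5 0.37 -1.33 0 0;3.5 0 0 0 0;3.5 0 0 1 0;3.5 0 0 2 0;3.5 0 0 2 0;3.5 0 0 2 0;3.5 0 0 1.5 0;3.5 0 0 1 0;3.5 0 0 0.5 0;3.5 0 0 0 0;3.5 0 0 0 0"
}}

```text
t: 15.37
tool_pos: [0.629, -0.0835, 0.0293]
tool_rot: [-2.493, 1.911, -0.001]
ft_force: [0.1, 1.0, -2.4]
gripper_width: 0.471
```

```bash
python3 -c "
from h import *
from plant import robot
s=robot.observe();print(delta(s,*binpt('sprocket',-.034),.0125,None),s['gripper_width'],s['ft_force'])
for n in ('side',):
    f=robot.grab_frame(n);q=proj(f,[[*binpt('sprocket',-.034),0.04]])[0].astype(int);q=np.maximum(q-60,0)
    cv2.imwrite('pics/g_%s.png'%n,cv2.resize(f['img'][q[1]:q[1]+120,q[0]:q[0]+120,::-1],(560,560),interpolation=cv2.INTER_CUBIC))
"
```

```text
{'pos': array([62.9 , -8.35,  2.93]), 'psi': np.float64(-1.308), 'tilt': 0.0008, 'dxy_cm': array([-0.05,  0.1 ]), 'dz_cm': np.float64(1.68)} 0.4710567086265221 [ 0.1090109   0.96674505 -2.40362108]
```

View pics/g_side.png

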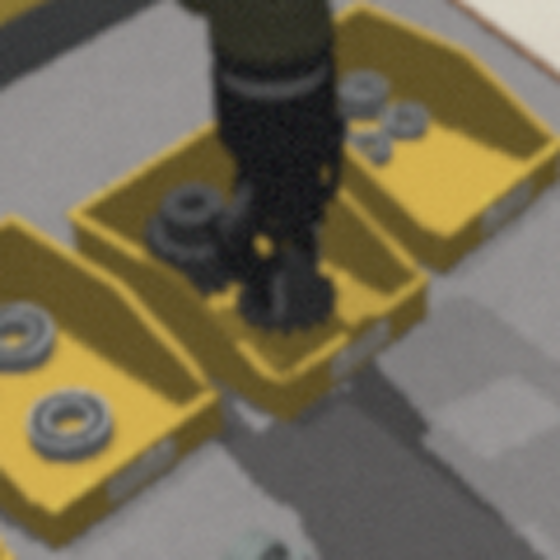

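{"fn": "apply_moves", "kwargs": {
  "commands": "3.5 0 0.1 0.6 0;3.5 0 0 0.5 0;3.5 0 0 0.3 0;3.5 0 0 0.2 0;3.5 0 0 0.07 0;3.5 0 0 0 0;3.5 0 0 0 0"
}}

```text
t: 16.0
tool_pos: [0.6277, -0.0837, 0.0123]
tool_rot: [-2.493, 1.911, -0.0]
ft_force: [-1.6, -0.1, -0.9]
gripper_width: 0.466
```

{"fn": "apply_moves", "kwargs": {
  "commands": "3.9 0 0 0.03 0;4.2 0 0 0 0;4.6 0 0 0 0;5.2 0 0 0 0;5.2 0 0 0 0;5.2 0 0 -0.6 0;5.2 0 0 -1.5 0;5.2 0 0 -2 0;5.2 0 0 -2 0;5.2 0 0 -2 0;4.6 0 0 -2 0;4.6 0 0 -1.5 0;4.6 0 0 -0.4 0;4.6 0 0 0 0"
}}

```text
t: 17.17
tool_pos: [0.6292, -0.084, 0.1351]
tool_rot: [-2.492, 1.91, -0.007]
ft_force: [0.1, 0.1, 0.8]
gripper_width: 0.538
```

```bash
python3 -c "
from h import *
from plant import robot
s=robot.observe();print(delta(s,*PB,.008,.198),s['gripper_width'],s['ft_force'])
for n in ('side',):
    f=robot.grab_frame(n);q=proj(f,[[*binpt('sprocket',-.034),0.04]])[0].astype(int);q=np.maximum(q-60,0)
    cv2.imwrite('pics/i_%s.png'%n,cv2.resize(f['img'][q[1]:q[1]+120,q[0]:q[0]+120,::-1],(560,560),interpolation=cv2.INTER_CUBIC))
"
```

```text
{'pos': array([62.92, -8.4 , 13.51]), 'psi': np.float64(-1.308), 'tilt': 0.0052, 'dxy_cm': array([-21.78,  10.14]), 'dz_cm': np.float64(12.71), 'roll': np.float64(-1.506)} 0.5380579517971806 [0.05015306 0.078404   0.7539175 ]
```

View pics/i_side.png

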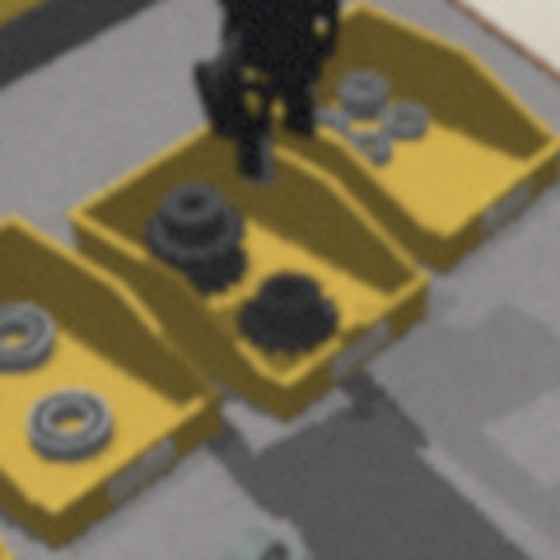

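The sprocket is flat at about (287,315), in front of the stock. The pillow block is next: move over it, then roll.

{"fn": "apply_moves", "kwargs": {
  "commands": "4.4 -1.0 0.5 0 0;4.4 -2.1 1 0 0;4.4 -2.1 1 0 0;4.4 -2.1 1 0 0;4.4 -2.1 1 0 0;4.4 -2.1 1 0 0;4.4 -2.1 1 0 0;4.4 -2.1 1 0 0;4.4 -2.1 1 0 0;4.4 -2.1 1 0 0;4.4 -1.88 0.64 0 0"
}}

```text
t: 18.13
tool_pos: [0.4701, 0.1013, 0.1297]
tool_rot: [2.492, -1.909, -0.005]
ft_force: [0.2, 0.5, -0.3]
gripper_width: 0.512
```

{"fn": "apply_moves", "kwargs": {
  "commands": "4.4 0 0 0 -0.06;4.4 0 0 0 -0.11;4.4 0 0 0 -0.11;4.4 0 0 0 -0.11;4.4 0 0 0 -0.11;4.4 0 0 0 -0.11;4.4 0 0 0 -0.11;4.4 0 0 0 -0.11;4.4 0 0 0 -0.11;4.4 0 0 0 -0.11;4.4 0 0 0 -0.11;4.4 0 0 0 -0.11;4.4 0 0 0 -0.11;4.4 0 0 0 -0.11;4.4 0 0 0 -0.016;4.4 0 0 0 0;4.4 0 0 1 0;4.4 0 0 2 0;4.4 0 0 0.5 0;4.4 0 0 0 0"
}}

```text
t: 19.8
tool_pos: [0.4709, 0.1001, 0.0939]
tool_rot: [-3.126, -0.309, 0.009]
ft_force: [-0.0, -0.6, 0.4]
gripper_width: 0.513
```

```bash
python3 -c "
from h import *
from plant import robot
s=robot.observe();print(delta(s,*PB,.008,.198),s['gripper_width'],s['ft_force'])
r=[]
for n in ('side','top'):
    f=robot.grab_frame(n);q=proj(f,[[*PB,0.04]])[0].astype(int);q=np.maximum(q-40,0)
    r.append(cv2.resize(f['img'][q[1]:q[1]+80,q[0]:q[0]+80,::-1],(400,400),interpolation=cv2.INTER_CUBIC))
cv2.imwrite('pics/j.png',np.hstack(r))
"
```

```text
{'pos': array([47.09, 10.01,  9.39]), 'psi': np.float64(0.1969), 'tilt': 0.0056, 'dxy_cm': array([0.36, 0.08]), 'dz_cm': np.float64(8.59), 'roll': np.float64(-0.0011)} 0.5133940633405574 [-0.01089219 -0.61356199  0.42760747]
```

View pics/j.png

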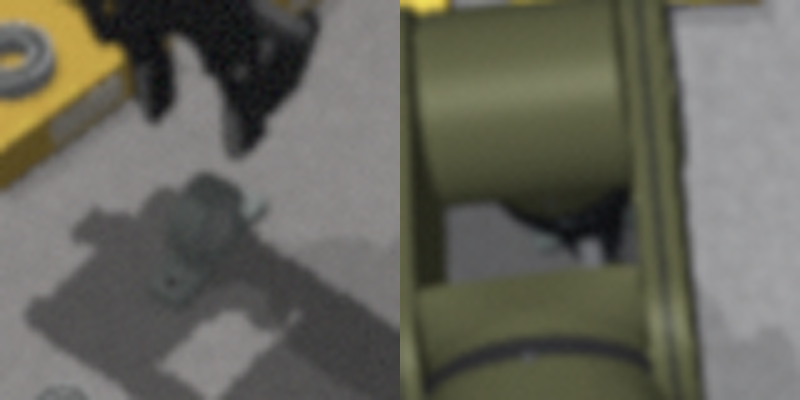

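{"fn": "apply_moves", "kwargs": {
  "commands": "4.4 0.36 0.08 0.5 0;4.4 0 0 1.5 0;4.4 0 0 1.5 0;4.4 0 0 1.5 0;4.4 0 0 1.5 0;4.4 0 0 1.1 0;4.4 0 0 0.6 0;4.4 0 0 0.3 0;4.4 0 0 0 0;4.4 0 0 0 0"
}}

```text
t: 20.73
tool_pos: [0.4775, 0.1003, 0.0125]
tool_rot: [-3.126, -0.31, -0.002]
ft_force: [0.6, -0.8, 0.1]
gripper_width: 0.515
```

```bash
python3 -c "
from h import *
from plant import robot
s=robot.observe();print(delta(s,*PB,.008,.198),s['gripper_width'],s['ft_force'])
r=[]
for n in ('side','top'):
    f=robot.grab_frame(n);q=proj(f,[[*PB,0.04]])[0].astype(int);q=np.maximum(q-40,0)
    r.append(cv2.resize(f['img'][q[1]:q[1]+80,q[0]:q[0]+80,::-1],(400,400),interpolation=cv2.INTER_CUBIC))
cv2.imwrite('pics/k.png',np.hstack(r))
"
```

```text
{'pos': array([47.75, 10.03,  1.25]), 'psi': np.float64(0.1979), 'tilt': 0.0012, 'dxy_cm': array([-0.29, -0.03]), 'dz_cm': np.float64(0.45), 'roll': np.float64(-0.0001)} 0.5147954934391956 [ 0.55384766 -0.76647515  0.14860993]
```

View pics/k.png

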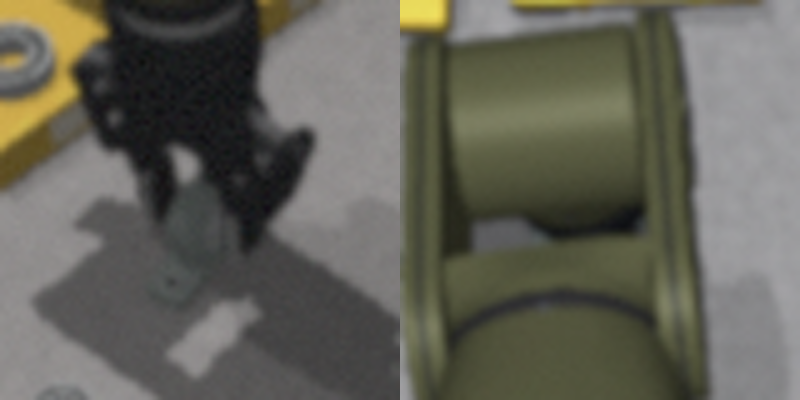

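The fingers straddle the housing. I correct by 3 mm, lower 4 mm and grip.

{"fn": "apply_moves", "kwargs": {
  "commands": "4.4 -0.29 0 0.2 0;4.4 0 0 0.2 0;4.4 0 0 0 0;3.6 0 0 0 0;3.0 0 0 0 0;2.6 0 0 0 0;1.8 0 0 0 0;1.8 0 0 0 0;1.8 0 0 0 0;1.8 0 0 0 0"
}}

```text
t: 21.67
tool_pos: [0.4745, 0.0997, 0.0082]
tool_rot: [-3.126, -0.311, -0.002]
ft_force: [0.8, 1.1, 1.3]
gripper_width: 0.271
```

{"fn": "apply_moves", "kwargs": {
  "commands": "1.8 0 0 -0.3 0;1.8 0 0 -0.8 0;1.8 0 0 -1.5 0;1.8 0 0 -2 0;1.8 0 0 -2 0;1.8 0 0 -2 0;1.8 0 0 -2 0;1.8 0 0 -1.0 0;1.8 0 0 -0.4 0;1.8 0 0 0 0;1.8 0 0 0 0"
}}

```text
t: 22.58
tool_pos: [0.4732, 0.0995, 0.1267]
tool_rot: [3.126, 0.31, -0.003]
ft_force: [0.4, 0.6, -2.2]
gripper_width: 0.27
```

```bash
python3 -c "
from h import *
from plant import robot
s=robot.observe();print(delta(s,*binpt('pillow',-.042),.0115,-.0213),s['gripper_width'],s['ft_force'])
r=[]
for n in ('side','top'):
    f=robot.grab_frame(n);q=proj(f,[[*PB,0.09]])[0].astype(int);q=np.maximum(q-40,0)
    r.append(cv2.resize(f['img'][q[1]:q[1]+80,q[0]:q[0]+80,::-1],(400,400),interpolation=cv2.INTER_CUBIC))
cv2.imwrite('pics/l.png',np.hstack(r))
"
```

```text
{'pos': array([47.32,  9.95, 12.67]), 'psi': np.float64(0.198), 'tilt': 0.0019, 'dxy_cm': array([ 18.67, -11.98]), 'dz_cm': np.float64(11.52), 'roll': np.float64(0.2193)} 0.27043480535026393 [ 0.37472566  0.57844146 -2.21744865]
```

View pics/l.png

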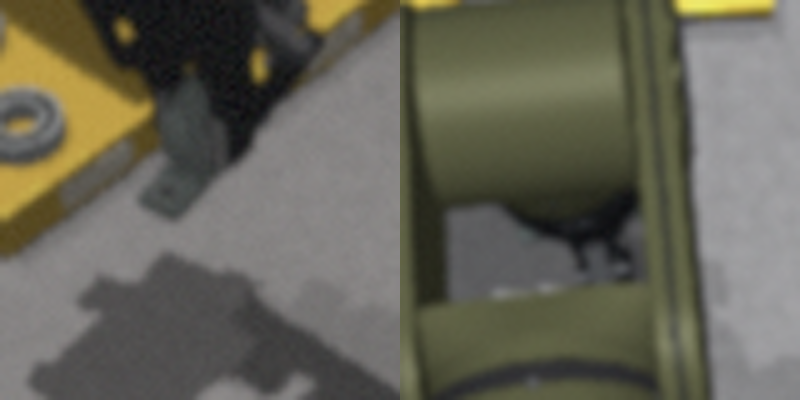

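It is held upright. I move it to its bin.

{"fn": "apply_moves", "kwargs": {
  "commands": "1.8 0.9 -0.6 0 0;1.8 2 -1.3 0 0;1.8 2 -1.3 0 0;1.8 2 -1.3 0 0;1.8 2 -1.3 0 0;1.8 2 -1.3 0 0;1.8 2 -1.3 0 0;1.8 2 -1.3 0 0;1.8 2 -1.3 0 0;1.8 1.77 -0.98 0 0;1.8 0 0 0 0.06;1.8 0 0 0 0.1;1.8 0 0 0 0.06;1.8 0 0 1 0;1.8 0 0 2 0;1.8 0 0 2 0;1.8 0 0 1.5 0;1.8 0 0 0.5 0;1.8 0 0 0 0;1.8 0 0 0 0"
}}

```text
t: 24.35
tool_pos: [0.6336, 0.2539, 0.0575]
tool_rot: [3.141, -0.034, -0.001]
ft_force: [0.2, -0.5, -2.8]
gripper_width: 0.274
```

```bash
python3 -c "
from h import *
from plant import robot
s=robot.observe();print(delta(s,*binpt('pillow',-.042),.0115,-.0213),s['gripper_width'],s['ft_force'])
r=[]
for n in ('side','top'):
    f=robot.grab_frame(n);q=proj(f,[[*binpt('pillow',-.04),0.05]])[0].astype(int);q=np.maximum(q-40,0)
    r.append(cv2.resize(f['img'][q[1]:q[1]+80,q[0]:q[0]+80,::-1],(400,400),interpolation=cv2.INTER_CUBIC))
cv2.imwrite('pics/m.png',np.hstack(r))
"
```

```text
{'pos': array([63.36, 25.39,  5.75]), 'psi': np.float64(-0.0216), 'tilt': 0.0004, 'dxy_cm': array([-0.08,  0.02]), 'dz_cm': np.float64(4.6), 'roll': np.float64(-0.0003)} 0.2735272816633546 [ 0.15466645 -0.46559371 -2.76984713]
```

View pics/m.png

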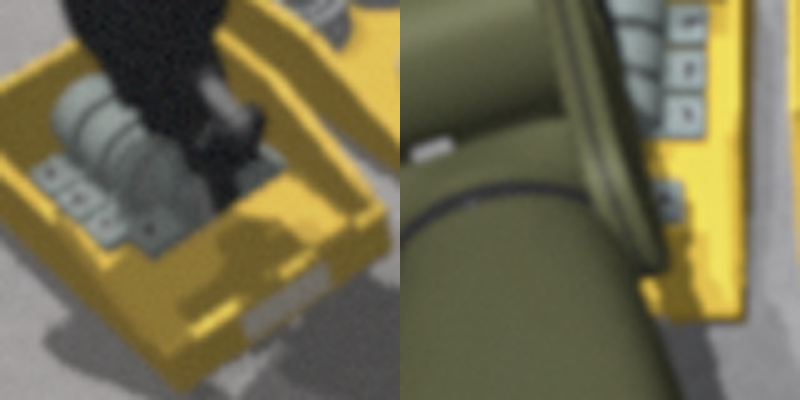

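{"fn": "apply_moves", "kwargs": {
  "commands": "1.8 -0.08 0 1.2 0;1.8 0 0 1.2 0;1.8 0 0 1.0 0;1.8 0 0 0.6 0;1.8 0 0 0.3 0;1.8 0 0 0.15 0;1.8 0 0 0 0;1.8 0 0 0 0"
}}

```text
t: 25.12
tool_pos: [0.6331, 0.254, 0.0137]
tool_rot: [-3.141, 0.034, -0.001]
ft_force: [0.2, 0.8, -2.9]
gripper_width: 0.271
```

{"fn": "apply_moves", "kwargs": {
  "commands": "1.8 0 0 0.1 0;1.8 0 0 0.06 0;1.8 0 0 0 0;1.8 0 0 0 0"
}}

```text
t: 25.45
tool_pos: [0.6328, 0.2539, 0.0119]
tool_rot: [-3.141, 0.035, -0.0]
ft_force: [-0.7, -0.4, -2.7]
gripper_width: 0.272
```

{"fn": "apply_moves", "kwargs": {
  "commands": "1.8 0 0 0.06 0;1.8 0 0 0.03 0;1.8 0 0 0 0;1.8 0 0 0 0"
}}

```text
t: 25.78
tool_pos: [0.6329, 0.2539, 0.0112]
tool_rot: [-3.141, 0.035, -0.001]
ft_force: [-1.1, 0.3, 0.6]
gripper_width: 0.27
```

It has made light contact, so I release and rise.

{"fn": "apply_moves", "kwargs": {
  "commands": "2.4 0 0 0 0;2.8 0 0 0 0;3.3 0 0 0 0;4.0 0 0 0 0;4.0 0 0 0 0;4.0 0 0 -0.6 0;4.0 0 0 -1.5 0;4.0 0 0 -2 0;4.0 0 0 -2 0;4.0 0 0 -2 0;4.0 0 0 -2 0;4.6 0 0 -1.5 0;4.6 0 0 -0.4 0;4.6 0 0 0 0"
}}

```text
t: 26.95
tool_pos: [0.6339, 0.2542, 0.1337]
tool_rot: [-3.14, 0.034, -0.007]
ft_force: [0.9, -0.2, -1.2]
gripper_width: 0.535
```

```bash
python3 -c "
from h import *
from plant import robot
s=robot.observe();print(delta(s,*SB,.0015),s['gripper_width'],s['ft_force'])
r=[]
for n in ('side',):
    f=robot.grab_frame(n)
    for q in (binpt('pillow',-.03),SB):
        q=proj(f,[[*q,0.02]])[0].astype(int);q=np.maximum(q-40,0)
        r.append(cv2.resize(f['img'][q[1]:q[1]+80,q[0]:q[0]+80,::-1],(400,400),interpolation=cv2.INTER_CUBIC))
cv2.imwrite('pics/n.png',np.hstack(r))
"
```

```text
{'pos': array([63.39, 25.42, 13.37]), 'psi': np.float64(-0.022), 'tilt': 0.0044, 'dxy_cm': array([-18.64,   3.25]), 'dz_cm': np.float64(13.22)} 0.5351876209120315 [ 0.92071615 -0.19179717 -1.23040849]
```

View pics/n.png

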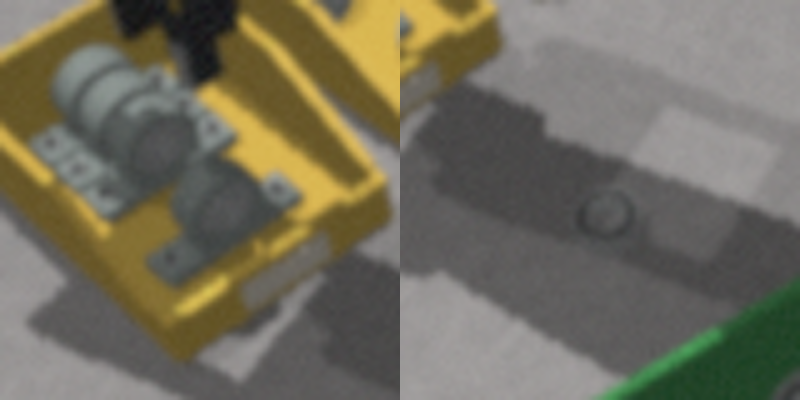

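The pillow block stands aligned with its stock. The small bearing is next.

{"fn": "apply_moves", "kwargs": {
  "commands": "4.6 -1.0 0.2 0 0;4.6 -2.1 0.4 0 0;4.6 -2.1 0.4 0 0;4.6 -2.1 0.4 0 0;4.6 -2.1 0.4 0 0;4.6 -2.1 0.4 0 0;4.6 -2.1 0.4 0 0;4.6 -2.1 0.4 0 0;4.6 -2.1 0.25 0 0;4.6 -0.84 0 0 0;4.6 0 0 0 0;4.6 0 0 2 0;4.6 0 0 3 0;4.6 0 0 2.5 0;4.6 0 0 1.5 0;4.6 0 0 0.5 0;4.6 0 0 0 0;4.6 0 0 0 0"
}}

```text
t: 28.5
tool_pos: [0.4465, 0.2256, 0.0362]
tool_rot: [-3.141, 0.035, -0.001]
ft_force: [0.8, -0.3, 0.0]
gripper_width: 0.538
```

```bash
python3 -c "
from h import *
from plant import robot
s=robot.observe();print(delta(s,*SB,.0015),s['gripper_width'],s['ft_force'])
r=[]
for n in ('side','top'):
    f=robot.grab_frame(n)
    for q in (SB,):
        q=proj(f,[[*q,0.02]])[0].astype(int);q=np.maximum(q-40,0)
        r.append(cv2.resize(f['img'][q[1]:q[1]+80,q[0]:q[0]+80,::-1],(400,400),interpolation=cv2.INTER_CUBIC))
cv2.imwrite('pics/o.png',np.hstack(r))
"
```

```text
{'pos': array([44.65, 22.56,  3.62]), 'psi': np.float64(-0.0221), 'tilt': 0.0005, 'dxy_cm': array([ 0.04, -0.02]), 'dz_cm': np.float64(3.47)} 0.5375010090973505 [ 0.79917736 -0.29485452  0.00529072]
```

View pics/o.png

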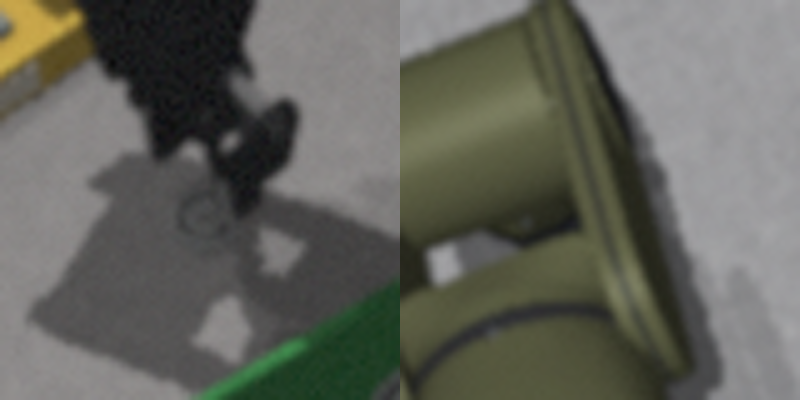

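{"fn": "apply_moves", "kwargs": {
  "commands": "4.6 0.04 0 0.8 0;4.6 0 0 1 0;4.6 0 0 0.8 0;4.6 0 0 0.5 0;4.6 0 0 0.25 0;4.6 0 0 0.1 0;4.6 0 0 0 0;4.6 0 0 0 0;4.0 0 0 0 0;3.4 0 0 0 0;2.8 0 0 0 0;2.8 0 0 0 0;2.8 0 0 0 0;2.8 0 0 0 0",
  "force": 40
}}

```text
t: 29.77
tool_pos: [0.4467, 0.2256, 0.0021]
tool_rot: [-3.141, 0.035, -0.002]
ft_force: [-0.2, -1.0, 5.4]
gripper_width: 0.384
```

{"fn": "apply_moves", "kwargs": {
  "commands": "2.8 0 0 -0.3 0;2.8 0 0 -0.8 0;2.8 0 0 -1.5 0;2.8 0 0 -2 0;2.8 0 0 -2 0;2.8 0 0 -2 0;2.8 0 0 -2 0;2.8 0 0 -1.0 0;2.8 0 0 -0.4 0;2.8 0 0 0 0;2.8 0 0 0 0"
}}

```text
t: 30.68
tool_pos: [0.4454, 0.2252, 0.1204]
tool_rot: [3.141, -0.035, -0.002]
ft_force: [-0.1, 0.6, 1.1]
gripper_width: 0.381
```

```bash
python3 -c "
from h import *
from plant import robot
s=robot.observe();print(delta(s,*binpt('small',-.04),.005),s['gripper_width'],s['ft_force'])
r=[]
for n in ('side','top'):
    f=robot.grab_frame(n)
    for q in (SB,):
        q=proj(f,[[*q,0.1]])[0].astype(int);q=np.maximum(q-40,0)
        r.append(cv2.resize(f['img'][q[1]:q[1]+80,q[0]:q[0]+80,::-1],(400,400),interpolation=cv2.INTER_CUBIC))
cv2.imwrite('pics/p.png',np.hstack(r))
"
```

```text
{'pos': array([44.54, 22.52, 12.04]), 'psi': np.float64(-0.022), 'tilt': 0.0014, 'dxy_cm': array([21.3 , 47.72]), 'dz_cm': np.float64(11.54)} 0.3810467513745333 [-0.10516665  0.56324341  1.10319013]
```

View pics/p.png

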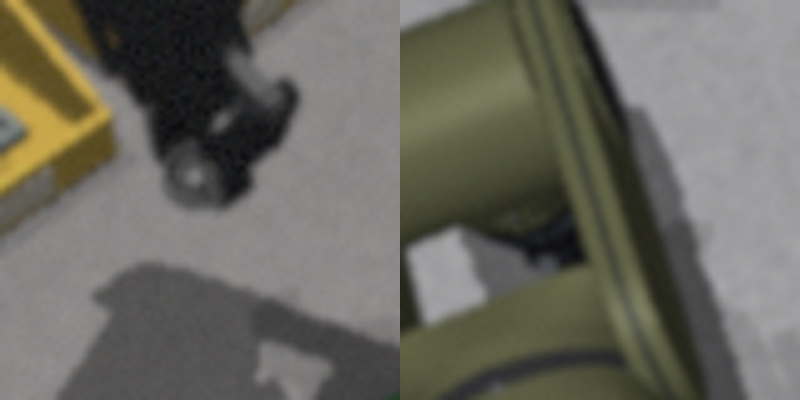

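The small bearing is held, but the ring looks round in the view. I check it for tilt with an overlay.

```bash
python3 -c "
from h import *
from plant import robot
s=robot.observe();f=robot.grab_frame('side')
p=s['tool_pos'];t=np.linspace(0,2*np.pi,40)
q=proj(f,[[p[0],p[1],.12]])[0].astype(int)-15
im=cv2.resize(f['img'][q[1]:q[1]+30,q[0]:q[0]+30,::-1],None,fx=12,fy=12,interpolation=cv2.INTER_CUBIC);a=im.copy();b=im.copy()
for z,r in((-.002,.0175),(.008,.0175),(.008,.0085)):
    X=np.c_[p[0]+r*np.cos(t),p[1]+r*np.sin(t),p[2]+z+0*t]
    cv2.polylines(a,[((proj(f,X)-q+.5)*12).round().astype(np.int32)],False,(0,0,255),1)
cv2.imwrite('pics/q.png',np.hstack([im,a]))
"
```

```text
(no output)
```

View pics/q.png

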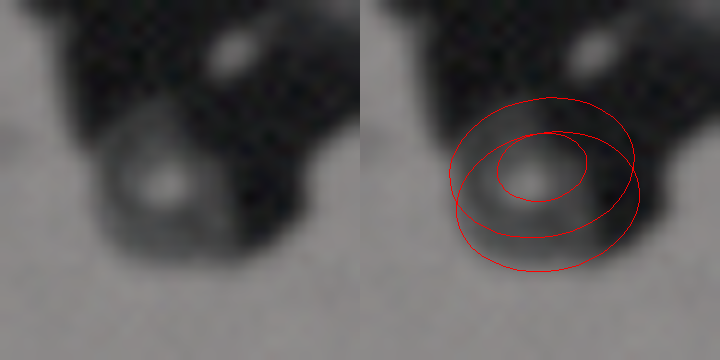

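The view is consistent with a flat ring partly hidden by the finger. I carry it to the small-bearing bin.

{"fn": "apply_moves", "kwargs": {
  "commands": "2.8 0.57 1.27 0 0;2.8 1.12 2.51 0 0;2.8 1.12 2.51 0 0;2.8 1.12 2.51 0 0;2.8 1.12 2.51 0 0;2.8 1.12 2.51 0 0;2.8 1.12 2.51 0 0;2.8 1.12 2.51 0 0;2.8 1.12 2.51 0 0;2.8 1.12 2.51 0 0;2.8 1.12 2.51 0 0;2.8 1.12 2.51 0 0;2.8 1.12 2.51 0 0;2.8 1.12 2.51 0 0;2.8 1.12 2.51 0 0;2.8 1.12 2.51 0 0;2.8 1.12 2.51 0 0;2.8 1.12 2.51 0 0;2.8 1.12 2.51 0 0;2.8 0.57 1.27 0 0"
}}

```text
t: 32.5
tool_pos: [0.6486, -0.2589, 0.1198]
tool_rot: [-3.141, 0.037, 0.002]
ft_force: [0.7, -0.2, 0.1]
gripper_width: 0.384
```

{"fn": "apply_moves", "kwargs": {
  "commands": "2.8 0 0 0 0;2.8 0 0 1 0;2.8 0 0 2 0;2.8 0 0 2 0;2.8 0 0 1.5 0;2.8 0 0 0.5 0;2.8 0 0 0 0;2.8 0 0 0 0"
}}

```text
t: 33.17
tool_pos: [0.6485, -0.2557, 0.0513]
tool_rot: [-3.141, 0.033, 0.0]
ft_force: [-0.3, 0.4, 0.4]
gripper_width: 0.383
```

```bash
python3 -c "
from h import *
from plant import robot
s=robot.observe();print(delta(s,*binpt('small',-.04),.005),s['gripper_width'],s['ft_force'])
r=[]
for n in ('side','top'):
    f=robot.grab_frame(n)
    for q in (binpt('small',-.04),):
        q=proj(f,[[*q,0.04]])[0].astype(int);q=np.maximum(q-40,0)
        r.append(cv2.resize(f['img'][q[1]:q[1]+80,q[0]:q[0]+80,::-1],(400,400),interpolation=cv2.INTER_CUBIC))
cv2.imwrite('pics/r.png',np.hstack(r))
"
```

```text
{'pos': array([ 64.85, -25.57,   5.13]), 'psi': np.float64(-0.0213), 'tilt': 0.0003, 'dxy_cm': array([-0.06,  0.09]), 'dz_cm': np.float64(4.63)} 0.3829702919393111 [-0.28065879  0.42956376  0.35605539]
```

View pics/r.png

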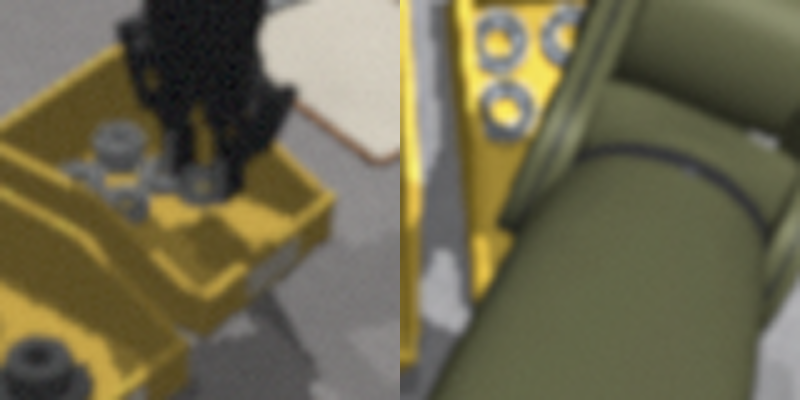

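{"fn": "apply_moves", "kwargs": {
  "commands": "2.8 -0.06 0.05 1 0;2.8 0 0 1.2 0;2.8 0 0 1.0 0;2.8 0 0 0.6 0;2.8 0 0 0.3 0;2.8 0 0 0.15 0;2.8 0 0 0.1 0;2.8 0 0 0 0;2.8 0 0 0 0"
}}

```text
t: 34.02
tool_pos: [0.6483, -0.257, 0.0083]
tool_rot: [3.141, -0.035, 0.001]
ft_force: [-0.2, -0.3, -1.0]
gripper_width: 0.382
```

{"fn": "apply_moves", "kwargs": {
  "commands": "2.8 0 0 0.1 0;2.8 0 0 0.05 0;2.8 0 0 0.02 0;2.8 0 0 0 0;2.8 0 0 0 0"
}}

```text
t: 34.43
tool_pos: [0.6479, -0.2568, 0.0062]
tool_rot: [3.141, -0.034, 0.0]
ft_force: [0.7, 0.1, -1.2]
gripper_width: 0.381
```

{"fn": "apply_moves", "kwargs": {
  "commands": "2.8 0 0 0.07 0;2.8 0 0 0.04 0;2.8 0 0 0 0;2.8 0 0 0 0"
}}

```text
t: 34.77
tool_pos: [0.6479, -0.2569, 0.0052]
tool_rot: [3.141, -0.035, 0.0]
ft_force: [-1.1, 0.4, 0.8]
gripper_width: 0.383
```

{"fn": "apply_moves", "kwargs": {
  "commands": "3.4 0 0 0 0;3.8 0 0 0 0;4.2 0 0 0 0;4.5 0 0 0 0;4.5 0 0 0 0;4.5 0 0 -0.6 0;4.5 0 0 -1.5 0;4.5 0 0 -2 0;4.5 0 0 -2.5 0;4.5 0 0 -3 0;4.5 0 0 -3 0;4.5 0 0 -3 0;4.5 0 0 -3 0;4.5 0 0 -1.5 0;4.5 0 0 -0.4 0;4.5 0 0 0 0"
}}

```text
t: 36.1
tool_pos: [0.6485, -0.2572, 0.2122]
tool_rot: [3.14, -0.035, 0.005]
ft_force: [0.8, 0.1, -0.7]
gripper_width: 0.526
```

{"fn": "apply_moves", "kwargs": {
  "commands": "4.5 -1 0 0 0;4.5 -2 0 0 0;4.5 -2.5 0 0 0;4.5 -2.5 0 0 0;4.5 -2.5 0 0 0;4.5 -2.5 0 0 0;4.5 -2.5 0 0 0;4.5 -2.5 0 0 0;4.5 -2.5 0 0 0;4.5 -1 0 0 0;4.5 0 0 0 0;4.5 0 0 0 0"
}}

```text
t: 37.1
tool_pos: [0.4324, -0.2518, 0.2086]
tool_rot: [-3.14, 0.036, 0.002]
ft_force: [-0.2, 0.2, -0.4]
gripper_width: 0.529
```

Run:
```python
from h import *
from plant import robot
s=robot.observe();print(s['tool_pos'],s['ft_force'])
for n in ('side','top'):
    f=robot.grab_frame(n); g=pickle.load(open(n+"0.pkl","rb"))
    pickle.dump(f,open(n+"1.pkl","wb"))
    cv2.imwrite(f'pics/end_{n}.png',cv2.resize(f['img'][:,:,::-1],(768,576)))
    for o in ("grease_tin","scanner"):
        print(n,o,[(np.round(d["box"]).tolist(),round(d["score"],2)) for d in robot.trace(o,f)])
```

```text
[ 0.43237015 -0.25181841  0.20864732] [-0.21000044  0.20617468 -0.36584297]
side grease_tin [([113.0, 279.0, 154.0, 323.0], 0.71), ([218.0, 147.0, 241.0, 163.0], 0.29)]
side scanner [([330.0, 112.0, 359.0, 147.0], 0.77)]
top grease_tin [([80.0, 200.0, 120.0, 234.0], 0.74)]
top scanner [([381.0, 198.0, 444.0, 227.0], 0.6)]
```

View pics/end_top.png

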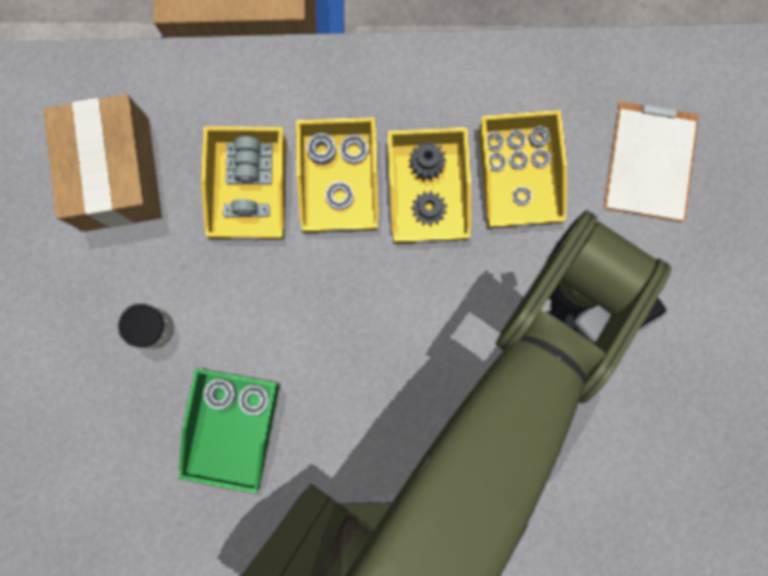

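View pics/end_side.png

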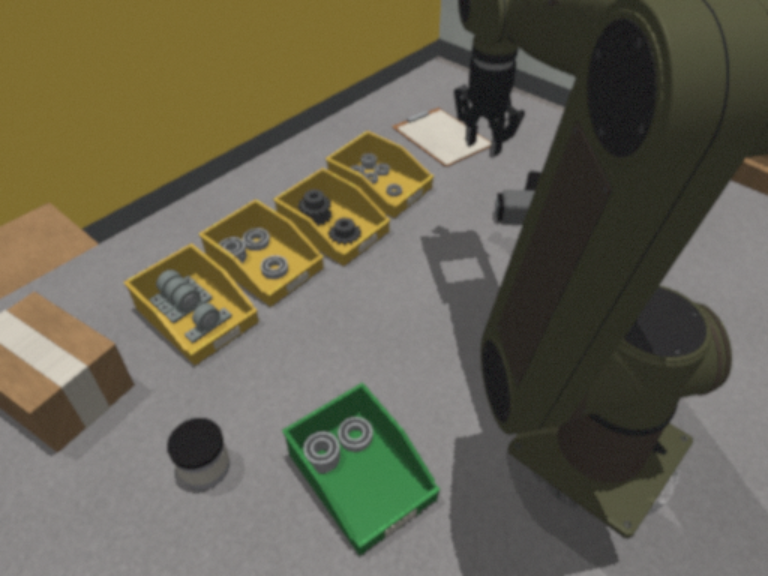

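All four parts stand alone in the front of their bins. I run one close numeric check before handing in.

Run:
```python
from h import *
T=pickle.load(open("top1.pkl","rb"));S=pickle.load(open("side1.pkl","rb"))
t=np.linspace(0,2*np.pi,40)
ring=lambda r,z:np.c_[r*np.cos(t),r*np.sin(t),z+.003+0*t]
box=[np.array([(a*.012,b*.043,z) for a,b in((-1,-1),(1,-1),(1,1),(-1,1),(-1,-1))]) for z in(.003,.012)]
M={"small":[ring(.0175,0),ring(.0175,.01)],"pillow":box,"sprocket":[ring(.034,.007),ring(.021,.028)],"large":[ring(.026,0),ring(.026,.015)]}
X=dict(small=(.6479,-.2569),pillow=(.6329,.2539),sprocket=(.6277,-.0837),large=(.6555,.0812))
rows=[]
for f in(T,S):
    r=[]
    for n,ms in M.items():
        x=X[n]; b=BINS[n]; q=proj(f,[[*x,.01]])[0].astype(int)-20
        im=cv2.resize(f["img"][q[1]:q[1]+40,q[0]:q[0]+40,::-1],None,fx=5,fy=5,interpolation=cv2.INTER_CUBIC)
        for m in ms: cv2.polylines(im,[((proj(f,place(m,*x,b[2]))-q+.5)*5-.5).round().astype(np.int32)],False,(0,0,255),1)
        r.append(im)
    rows.append(np.hstack(r))
cv2.imwrite("pics/fin.png",np.vstack(rows))
for n,x in X.items():
    b=BINS[n];c,s=np.cos(b[2]),np.sin(b[2]);d=np.array(x)-b[:2];print(n,round(c*d[0]+s*d[1],4),round(-s*d[0]+c*d[1],4))
```

```text
small -0.04 -0.0004
pillow -0.0418 0.0002
sprocket -0.0342 -0.0004
large -0.0299 -0.0002
```

View pics/fin.png

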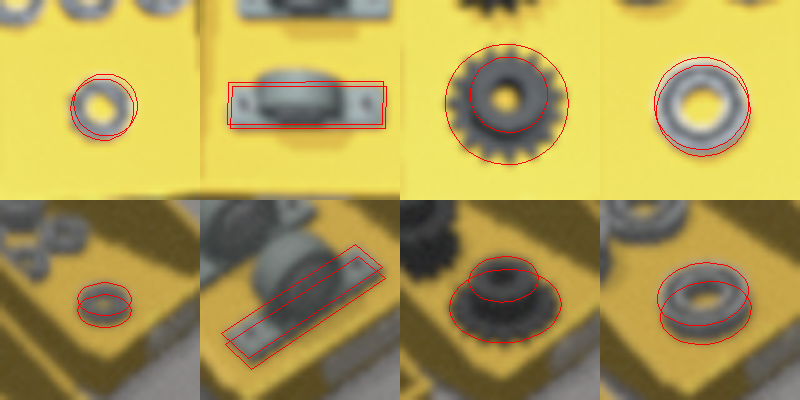

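The outlines of parts lying flat on the floor match in both views, within 1–2 mm. I hand it in.

```bash
python3 -c "
from plant import robot
print(robot.finish_job())"
```

```text
the job is handed in; nothing more can be done
None
```

All four loose parts are back in their own yellow bins, and I handed the job in at about 37 s of the 99 s limit. I gripped each part, set it down with light floor contact (about 7 N at most) and released it.

**Last checks:** outlines of each part lying flat on the bin floor matched both camera views within about 1–2 mm. Positions below are from the gripper pose at release, in each bin's own frame; all are inside the limits.

| Part | x (mm) | y (mm) |
|---|---|---|
| Large bearing | -30 | 0 |
| Small bearing | -40 | 0 |
| Sprocket | -34 | 0 |
| Pillow block | -42 | 0 |

- **Pillow block:** its foot lines up with the row behind it.
- **Tin:** its outline is where it was at the start, within a few pixels, in both views.
- **Scanner:** the arm partly hid it in the last pictures, so its detected outlines differed from the start. The edges that showed had moved at most about 3 px (roughly 8 mm), and the arm never touched it.
- **Slips:** a miscounted move carried the large bearing about 2.5 cm too far while it was in the air; I corrected that before lowering. The side camera's bin fits failed because the yellow wall ran into the bins, so bin poses come from the top camera and were checked by the overlays.

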